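# Change over the screw cases

## Task

I'm done with the screws in the small case and need the ones in the large case: first push the small case's open lid over so that it falls shut, then with your fingertips flip the large case's lid up by its front lip and on past upright, so that it rests wide open against its stop. Only push with the fingers: do not take a lid between them, do not lift or tip the cases or shove them across the bench, and leave everything else where it is.

Things in the scene. Friction and masses are not known exactly. Their poses are not given: they have to be found in the camera images.
- large_case: the large fastener case: open-topped box full of screws, 140 mm deep (its x) x 200 mm wide (its y) x 65 mm tall, loose, about 3.2 kg with its lid. Origin at the centre of its underside; x points from its front (where the lip of the shut lid is) to its back (where the hinge is), z up. Its front faces the robot within 26 degrees.
- large_lid (a joint): angle (rad) of the large case's lid about the hinge: 0 shut, grows as it opens, free to swing up to a stop at 2.0 (leaning back about 25 degrees past upright). Almost frictionless, no spring: let go below about 1.6 it falls shut, above about 1.7 it falls open against the stop. Lid plate 140 x 200 x 6 mm, its mass about 0.18 kg. At the start it is shut.
- large_hinge (a point): the middle of the large lid's hinge line, along the top of the case's back wall, 65 mm above the table; axes fixed to the lid: y along the hinge, -x from the hinge to the lid's front edge, z out of the lid's outer face (when shut they match the case's axes)
- large_lip (a point): centre of the large lid's front lip: a flat tongue 120 mm wide, 5 mm thick, running on from the middle of the front edge, 21 mm outward and 21 mm upward (45 degrees, lid shut). This point lies 150.6 mm from the hinge along the lid and 13.6 mm out of its underside; the free edge 161 mm along, 24 mm out. Axes: x down the tongue to the lid, y along the hinge, z outward, square to the tongue
- small_case: the small fastener case: open-topped box full of screws, 120 mm deep (its x) x 130 mm wide (its y) x 55 mm tall, loose, about 1.9 kg with its lid. Origin at the centre of its underside; x points from its front (where the lip of the shut lid is) to its back (where the hinge is), z up. Its front faces the robot within 26 degrees.
- small_lid (a joint): angle (rad) of the small case's lid about the hinge: 0 shut, grows as it opens, free to swing up to a stop at 2.0 (leaning back about 25 degrees past upright). Almost frictionless, no spring: let go below about 1.6 it falls shut, above about 1.7 it falls open against the stop. Lid plate 120 x 130 x 6 mm, its mass about 0.1 kg. At the start it stands open against its stop.
- small_hinge (a point): the middle of the small lid's hinge line, along the top of the case's back wall, 55 mm above the table; axes fixed to the lid: y along the hinge, -x from the hinge to the lid's front edge, z out of the lid's outer face (when shut they match the case's axes)
- small_lip (a point): centre of the small lid's front lip: a flat tongue 80 mm wide, 5 mm thick, running on from the middle of the front edge, 21 mm outward and 21 mm upward (45 degrees, lid shut). This point lies 130.6 mm from the hinge along the lid and 13.6 mm out of its underside; the free edge 141 mm along, 24 mm out. Axes: x down the tongue to the lid, y along the hinge, z outward, square to the tongue
- tape: bystander, leave alone: tape measure, 70 x 38 x 62 mm, between the two cases; origin at the centre of its underside
- carton: bystander, leave alone: closed cardboard carton of screws, 90 x 55 x 45 mm, between the cases and farther from the robot; origin at the centre of its underside
- wall_box: bystander, leave alone: round open plastic wall box, 72 mm across, 42 mm tall, between the cases on the robot's side; origin at the centre of its underside
- level: bystander, leave alone: spirit level lying flat, 50 x 420 x 24 mm, long side along its y, at the back; origin at the centre of its underside
- drill: bystander, leave alone: cordless drill standing on its battery, about 190 mm tall, at the left; origin at the centre of its underside
- glue: bystander, leave alone: bottle, 54 mm across, 170 mm tall, standing at the right; origin at the centre of its underside
- sucker: bystander, leave alone: twin suction-cup lifter, 116 x 266 mm, 85 mm tall, lying on its cups at the right; origin at the centre of its underside
Not all that is in view belongs to the job. Leave any orange or purple look-alike of the small_case alone.

How it is judged:
By the outcome, as a careful person would: the job done as asked, in the order asked, and still so for the second after the job is handed in, with the robot touching nothing.
It also fails if it takes over 56 s, if anything falls off the work surface, if the arm or the gripper's body presses on something with over 40 N, if the wrist force passes 120 N, or if a joint passes its speed limit or range.

## Robot

A 7-joint arm with a two-finger parallel gripper is mounted at the origin on the work surface. World frame = base frame: x ahead of the robot, y to its left, z up, the work surface at z = 0. Lengths are in mm, angles in rad, forces in N, time in s.
With the tool pointing down it reaches from about 400 to 900 mm from the base axis. Payload 5.5 kg.
Tool frame: the origin (TCP) lies midway between the tips of the shut fingers; the grasp point (between the pads) lies 19 mm behind it; z points along the fingers, y is the line along which they close (so a half turn about z gives the same grasp; the last joint's range is limited). The gripper opens to 85 mm and grips with 20 to 120 N. Pads are 22 mm wide; open, the fingers measure 114 mm over their backs; the gripper's body (76 mm by 85 mm) begins 54 mm behind the grasp point. The pads swing forward as they close: fully open they stand 13 mm farther back than shut.
Start: joints at [-1.085, 0.501, -0.427, 1.55, 0.221, 1.138, -0.21], TCP at [143.586, 633.942, 231.31] pointing down, gripper open.
Joint ranges: [-2.88, 2.88], [-0.31, 2.03], [-1.54, 1.56], [0.2, 2.42], [-1.41, 4.55], [0.19, 2.02], [-2.57, 2.57]. Speed limits (rad/s): [2.57, 2.57, 3.14, 3.14, 3.14, 3.14, 3.14].

## Interface

Orientations are given as a 3x3 rotation matrix whose columns are the frame's x, y, z axes.
In Python, from station import arm, snapshot, camera_model gives the robot as it stands.
- The arm moves only by the shell command python3 -m inch 'ROWS'. ROWS is JSON, a list that holds one entry, the list of rows, each a list of 7 numbers: the shift along the tool's x, y, z each as a share of 8 cm, from -1 to 1, then the turn, a rotation vector about the tool's x, y, z each as a share of 2 rad, from -1 to 1, then the closure, from 0 (fully open) to 1 (shut). In form: [[[x, y, z, wx, wy, wz, grip], ...]]. A call has 1 to 12 rows; each row is the pose to reach, as a shift and turn from the pose commanded when the call began, along the tool's axes at that moment; what a row does not reach only later rows make up. A row lasts 1/10 s, in which the tool goes at most 50 mm and 8.59 degrees, less where a joint would pass 70% of its speed; a pose out of reach is approached as far as the arm can. A call with a number of a shift or a turn outside -1 to 1 is refused whole. A call with a gripper value outside its range is refused whole. The fingers move at their own pace and stop on an object; the grip force is fixed at half the most. Time passes only in rows, so rows that repeat a pose let the fingers close. It gives the time, the measured TCP pose, the force, the opening and the grip force at its end, in the units of the state.
- arm.state(): the state, without advancing time (a new reading comes with each control period).
- snapshot(name): name is "scene" or "top" or "wrist"; returns (picture, depth): 400x640x3 uint8, red, green, blue; 400x640 float32, mm along the optical axis (not along the pixel's ray), 0 where there is no reading.
- camera_model(name): a dict with "K" (3x3 intrinsics, pixels), "extrinsics" (4x4, takes a point from world to camera coordinates). Camera axes: x right, y down, z forward; pixel columns grow to the right and rows downward; lengths in mm; the calibration is good to about 2 mm. A picture is of the moment at which its call begins: read the wrist's pose just before it. camera_model takes no time and is no camera call; for the wrist camera it gives the pose at the moment of the call.
- arm.sign_off(): hands the job in; it is judged then, once.
The state is a dict: "time_s": time; "joints": joint angles; "joint_vel": joint speeds; "joint_torque": joint torques, N m; "eef_pos": TCP position; "tcp_rot": TCP orientation; "wrist_force": force on the tool from outside, world axes, zero at the start; "ft_torque": the same for the moment, N m; "finger_gap": finger opening in mm; "grasp_force": force on a finger pad.
Only numpy, scipy, OpenCV 4.12 (cv2) and the standard library are available. Lean on these libraries where they do the work, as an engineer would, in place of code of your own. Each camera call takes 0.05 s, during which the arm holds its last target. There are 200 camera calls.

## Working session

There is one attempt and no reset: what is moved stays moved. The work goes in short steps, Python scripts to look and compute and a shell command to move; the robot and the scene stay as the last step left them, time stands still between calls to the robot, and variables do not carry over. Pictures are saved under pics/ and viewed, at most 10 in all, crops included, and the job is handed in when it is done.

```bash
ls; mkdir -p pics; python3 - <<'E'
from station import arm, snapshot, camera_model
import cv2,numpy as np
for n in("scene","top"):
    p,d=snapshot(n); cv2.imwrite(f"pics/{n}0.png",p[:,:,::-1]); np.savez(f"{n}0.npz",p=p,d=d,**camera_model(n)); print(n,camera_model(n))
s=arm.state();print(s)
E
```

```text
pics
scene {'K': array([[487.07144074,   0.        , 313.9300081 ],
       [  0.        , 487.07144074, 196.74701927],
       [  0.        ,   0.        ,   1.        ]]), 'extrinsics': array([[-8.64273130e-01,  5.02972352e-01,  7.12528728e-03,
         4.19395175e+02],
       [ 4.00774601e-01,  6.97085687e-01, -5.94517673e-01,
        -1.83041846e+02],
       [-3.03992888e-01, -5.10970016e-01, -8.04050973e-01,
         1.62500946e+03],
       [ 0.00000000e+00,  0.00000000e+00,  0.00000000e+00,
         1.00000000e+00]])}
top {'K': array([[510.0060758 ,   0.        , 315.27673899],
       [  0.        , 510.0060758 , 196.60222277],
       [  0.        ,   0.        ,   1.        ]]), 'extrinsics': array([[ 5.27731157e-03, -9.99938209e-01,  9.78405771e-03,
         1.33287202e+01],
       [-9.91228358e-01, -6.52291190e-03, -1.31999217e-01,
         5.49285875e+02],
       [ 1.32054881e-01, -9.00163447e-03, -9.91201533e-01,
         1.55557819e+03],
       [ 0.00000000e+00,  0.00000000e+00,  0.00000000e+00,
         1.00000000e+00]])}
{'time_s': 0.1, 'joints': array([-1.08479879,  0.50174207, -0.4267854 ,  1.55136637,  0.22079881,
        1.1382894 , -0.21031218]), 'joint_vel': array([ 0.0004044 , -0.00274108, -0.00030658,  0.00018173,  0.00019951,
        0.00066459,  0.00012448]), 'joint_torque': array([-1.09092164e-02, -5.70819819e+01, -5.83859727e+00, -2.81751144e+01,
        1.04977662e-02,  5.65818846e-03, -1.28698571e-05]), 'eef_pos': array([143.53402702, 633.30650022, 230.35993882]), 'tcp_rot': array([[-9.75287629e-01,  2.20938571e-01, -4.35009383e-04],
       [ 2.20938994e-01,  9.75286148e-01, -1.70011217e-03],
       [ 4.86382708e-05, -1.75420890e-03, -9.99998460e-01]]), 'wrist_force': array([-0.22995064, -0.14880289,  0.23808938]), 'ft_torque': array([-0.01161165, -0.0034337 ,  0.01496009]), 'grasp_force': 0.0, 'finger_gap': 85.55763323957953}
```

View pics/top0.png

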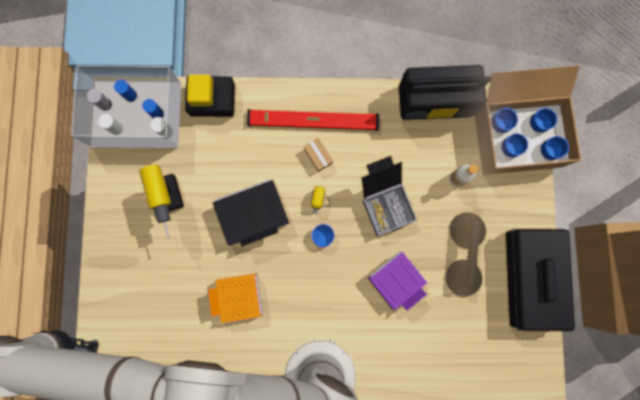

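View pics/scene0.png

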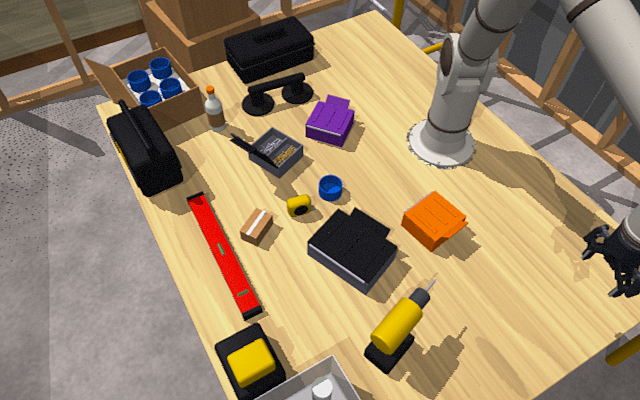

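Top view: the large case is black, around (250,213), with its lip at the bottom near (262,239). The small case is around (390,208), with its open lid at (383,175). The orange (237,298) and purple (400,282) boxes are look-alikes. Next I'll view an enlarged crop.

```bash
python3 - <<'E'
import cv2
p=cv2.imread("pics/top0.png")[145:265,205:425]
p=cv2.convertScaleAbs(p,alpha=1.8,beta=20)
cv2.imwrite("pics/crop1.png",cv2.resize(p,None,fx=3.6,fy=3.6,interpolation=cv2.INTER_CUBIC))
E
```

```text
(no output)
```

View pics/crop1.png

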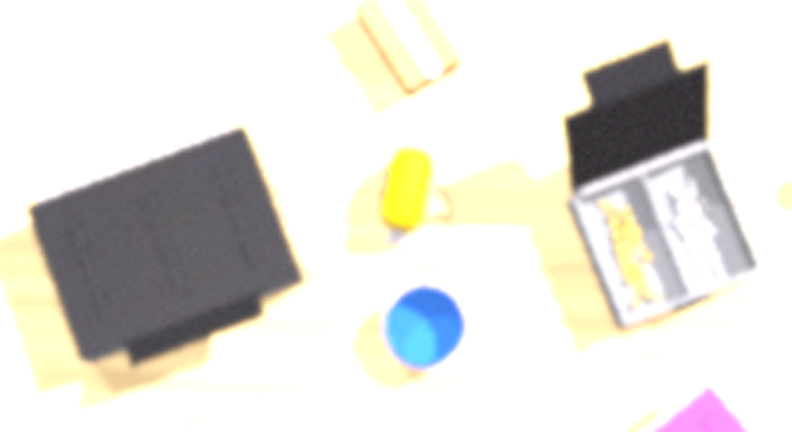

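The crop shows the large lid corners at (33,208), (242,130), (300,279) and (88,360). The small case rim corners are at (572,200), (708,145), (755,267) and (625,327), and its lid top corners at (567,118) and (706,66).

```bash
cat > h.py <<'E'
import numpy as np
def ray(f,uv,z):
    m=np.load(f); K=m['K'];E=m['extrinsics'];R=E[:3,:3];c=-R.T@E[:3,3]
    uv=np.atleast_2d(uv); d=np.c_[uv,np.ones(len(uv))]@np.linalg.inv(K).T@R
    return c+d*((z-c[2])/d[:,2])[:,None]
def crop(p): return np.array(p)/3.6+[205,145]-0.36
E
python3 - <<'E'
from h import *
np.set_printoptions(precision=1,suppress=True)
def fit(P,M):
    P=P[:,:2];M=np.array(M,float);pc=P.mean(0);mc=M.mean(0)
    H=(M-mc).T@(P-pc);U,S,Vt=np.linalg.svd(H);R=(U@Vt).T
    t=pc-R@mc;print("origin",t,"yaw deg",np.degrees(np.arctan2(R[1,0],R[0,0])),"res",(P-M@R.T-t).ravel());return t,R
L=ray("top0.npz",crop([(33,208),(242,130),(300,279),(88,360)]),71)
t,R=fit(L,[(70,100),(70,-100),(-70,-100),(-70,100)])
print("hinge",t+R@[70,0],"lip",t+R@[-80.6,0],"edge",t+R@[-91,0])
print("lip edge meas",ray("top0.npz",crop([(135,363),(262,313)]),89))
S=ray("top0.npz",crop([(572,200),(708,145),(755,267),(625,327)]),55)
t,R=fit(S,[(60,65),(60,-65),(-60,-65),(-60,65)])
print("hinge",t+R@[60,0],"lidtop",t+R@[110,0])
print("lidtop meas",ray("top0.npz",crop([(567,118),(706,66)]),164))
for n,p in dict(tape=(408,190),wall=(424,325),cartonR=(455,65)).items(): print(n,ray("top0.npz",crop(p),50))
print("glue",ray("top0.npz",(466,174),150), "drill",ray("top0.npz",(160,190),170),"drillbit",ray("top0.npz",(168,235),150),"orange",ray("top0.npz",(240,298),60))
E
```

```text
origin [495.1 212.6] yaw deg 21.38812246373037 res [ 0.9 -5.7 -4.   5.1 -0.4  5.3  3.6 -4.6]
hinge [560.3 238.1] lip [420.  183.2] edge [410.4 179.4]
lip edge meas [[394.1 233.9  89. ]
 [436.  129.6  89. ]]
origin [ 507.4 -211.6] yaw deg 22.500382876234234 res [-1.4 -3.6 -2.7 -1.   3.1  6.5  1.  -1.9]
hinge [ 562.8 -188.6] lidtop [ 609.  -169.5]
lidtop meas [[ 588.9 -117.2  164. ]
 [ 632.2 -229.5  164. ]]
tape [[544.9   8.4  50. ]]
wall [[429.1  -5.8  50. ]]
cartonR [[654.5 -31.9  50. ]]
glue [[ 603.6 -422.5  150. ]] drill [[547.5 461.  170. ]] drillbit [[420.5 438.2 150. ]] orange [[238.6 240.3  60. ]]
```

```bash
python3 -m inch '[[[-1,-1,-0.5,0,0,0,1],[-1,-1,-0.5,0,0,0,1],[-1,-1,-0.5,0,0,0,1]]]'; python3 -m inch '[[[-1,-1,0,0,0,0,1],[-1,-1,0,0,0,0,1],[-1,-1,0,0,0,0,1]]]'; python3 -m inch '[[[-1,-1,0,0,0,0,1],[-1,-1,0,0,0,0,1],[-1,-1,0,0,0,0,1]]]'
```

```text
time_s: 0.4
eef_pos: [207.5, 535.0, 271.8]
tcp_rot: [[-0.974, 0.225, 0.002], [0.225, 0.974, -0.002], [-0.002, -0.001, -1.0]]
wrist_force: [0.7, 0.3, 0.7]
finger_gap: 44.1
grasp_force: 0.0
time_s: 0.7
eef_pos: [268.2, 437.1, 270.7]
tcp_rot: [[-0.974, 0.228, 0.001], [0.228, 0.974, -0.004], [-0.002, -0.003, -1.0]]
wrist_force: [0.5, 0.3, 0.4]
finger_gap: 0.5
grasp_force: 0.0
time_s: 1.0
eef_pos: [327.6, 341.8, 270.8]
tcp_rot: [[-0.974, 0.228, 0.001], [0.228, 0.974, -0.003], [-0.001, -0.003, -1.0]]
wrist_force: [-0.8, 0.2, 0.1]
finger_gap: -0.1
grasp_force: 0.0
```

```bash
for i in 1; do python3 -m inch '[[[-1,-1,0,0,0,0,1],[-1,-1,0,0,0,0,1],[-1,-1,0,0,0,0,1]]]'; python3 -m inch '[[[-1,-1,0,0,0,0,1],[-1,-1,0,0,0,0,1],[-1,-1,0,0,0,0,1]]]';python3 -m inch '[[[-1,-1,0,0,0,0,1],[-1,-1,0,0,0,0,1],[-1,-1,0,0,0,0,1]]]';python3 -m inch '[[[-1,-1,0,0,0,0,1],[-1,-1,0,0,0,0,1],[-1,-1,0,0,0,0,1]]]';python3 -m inch '[[[-1,-1,0,0,0,0,1],[-1,-1,0,0,0,0,1],[-1,-1,0,0,0,0,1]]]'; python3 -m inch '[[[-0.57,0.05,0,0,0,-0.31,1],[-0.57,0.05,0,0,0,-0.31,1],[-0.57,0.05,0,0,0,-0.31,1],[-0.57,0.05,0,0,0,-0.31,1],[-0.57,0.05,0,0,0,-0.31,1],[-0.57,0.05,0,0,0,-0.31,1]]]'; done | grep -E "eef|tcp|force"; python3 -c "
from station import *
print(arm.state()['joints'],arm.state()['time_s'])"
```

```text
eef_pos: [387.5, 246.4, 271.0]
tcp_rot: [[-0.974, 0.227, 0.0], [0.227, 0.974, -0.002], [-0.001, -0.002, -1.0]]
wrist_force: [0.3, -0.6, -0.2]
grasp_force: 0.0
eef_pos: [447.7, 150.6, 271.1]
tcp_rot: [[-0.974, 0.228, 0.001], [0.228, 0.974, -0.002], [-0.001, -0.002, -1.0]]
wrist_force: [0.4, -0.5, 0.4]
grasp_force: 0.0
eef_pos: [507.9, 54.8, 271.1]
tcp_rot: [[-0.974, 0.227, 0.001], [0.227, 0.974, -0.002], [-0.001, -0.002, -1.0]]
wrist_force: [-0.5, -0.0, 0.4]
grasp_force: 0.0
eef_pos: [567.8, -40.9, 270.9]
tcp_rot: [[-0.974, 0.227, 0.001], [0.227, 0.974, -0.003], [-0.001, -0.002, -1.0]]
wrist_force: [-0.3, -0.2, 0.5]
grasp_force: 0.0
eef_pos: [627.7, -136.5, 270.5]
tcp_rot: [[-0.974, 0.226, -0.0], [0.226, 0.974, -0.003], [-0.001, -0.003, -1.0]]
wrist_force: [-0.4, 0.1, -0.1]
grasp_force: 0.0
eef_pos: [671.7, -136.3, 271.0]
tcp_rot: [[-0.923, -0.385, -0.001], [-0.385, 0.923, 0.001], [0.0, 0.001, -1.0]]
wrist_force: [-0.4, 0.1, -0.5]
grasp_force: 0.0
[ 0.18429045  0.50065568 -0.03341074  1.41685546  0.01596223  1.22516574
  2.11561218] 3.1
```

```bash
(python3 -m inch '[[[0,0,0.5,0,0,0,1],[0,0,1,0,0,0,1],[0,0,1,0,0,0,1]]]'; python3 -m inch '[[[0,0.08,0.45,0,0,0,1],[0,0.08,0.45,0,0,0,1]]]'; python3 -m inch '[[[0.15,0,0,0,0,0,1],[0.3,0,0,0,0,0,1],[0.4,0,0,0,0,0,1],[0.5,0,0,0,0,0,1],[0.6,0,0,0,0,0,1],[0.7,0,0,0,0,0,1],[0.8,0,0,0,0,0,1]]]') | grep -E "eef|force:"; python3 - <<'E'
from station import *
import cv2
p,d=snapshot("scene"); cv2.imwrite("pics/s1.png",cv2.resize(p[80:240,190:400,::-1],None,fx=3.5,fy=3.5))
E
```

```text
eef_pos: [667.2, -136.2, 184.9]
wrist_force: [-0.7, 0.6, -0.4]
grasp_force: 0.0
eef_pos: [666.7, -129.9, 152.5]
wrist_force: [-0.1, 0.6, -0.2]
grasp_force: 0.0
eef_pos: [609.6, -157.0, 155.4]
wrist_force: [-0.2, 0.3, -0.2]
grasp_force: 0.2
```

View pics/s1.png

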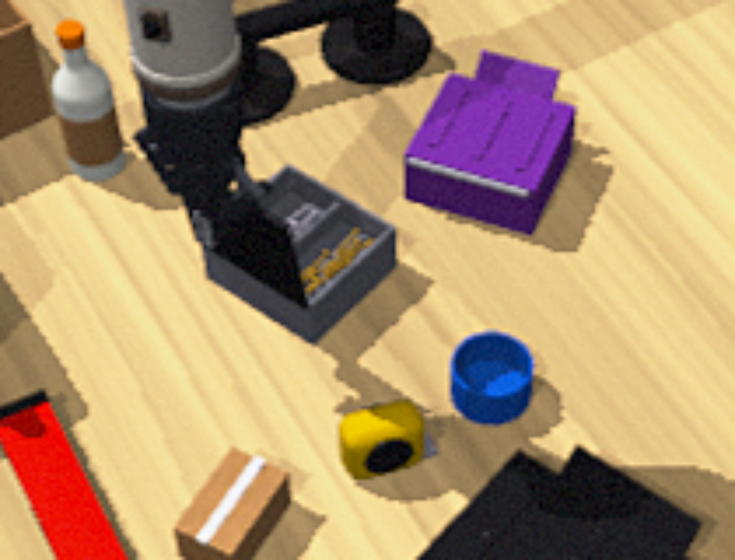

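The gripper is behind the small lid, which is now close to upright at about (260,240) in the crop. I'll keep pushing.

```bash
(python3 -m inch '[[[0.1,0,0,0,0,0,1],[0.2,0,0,0,0,0,1],[0.3,0,0,0,0,0,1],[0.4,0,0,0,0,0,1],[0.5,0,0,0,0,0,1],[0.6,0,0,0,0,0,1],[0.65,0,0,0,0,0,1]]]'; python3 -m inch '[[[0,0,-0.5,0,0,0,1],[0,0,-1,0,0,0,1],[0,0,-1,0,0,0,1]]]'; python3 -m inch '[[[0,0.6,-0.4,0,0,0,1],[0,1,-0.4,0,0,0,1],[0,1,-0.4,0,0,0,1]]]'; python3 -m inch '[[[0,0.6,0,0,0,0,1],[0,1,0,0,0,0,1],[0,1,0,0,0,0,1]]]') | grep -E "eef|force:|time"; python3 - <<'E'
from station import *
import cv2,numpy as np
p,d=snapshot("top"); cv2.imwrite("pics/t2.png",cv2.resize(p[145:265,205:425,::-1],None,fx=3.6,fy=3.6,interpolation=cv2.INTER_CUBIC));np.savez("top2.npz",p=p,d=d,**camera_model("top"))
E
```

```text
time_s: 5.05
eef_pos: [561.2, -177.4, 155.2]
wrist_force: [-0.2, 0.6, -0.3]
grasp_force: 0.0
time_s: 5.35
eef_pos: [566.0, -177.9, 241.5]
wrist_force: [0.7, -0.1, -1.0]
grasp_force: 0.0
time_s: 5.65
eef_pos: [530.9, -97.0, 268.5]
wrist_force: [0.2, 0.3, -0.2]
grasp_force: 0.0
time_s: 5.95
eef_pos: [498.9, -24.5, 267.0]
wrist_force: [0.2, -0.2, 0.7]
grasp_force: 0.0
```

View pics/t2.png

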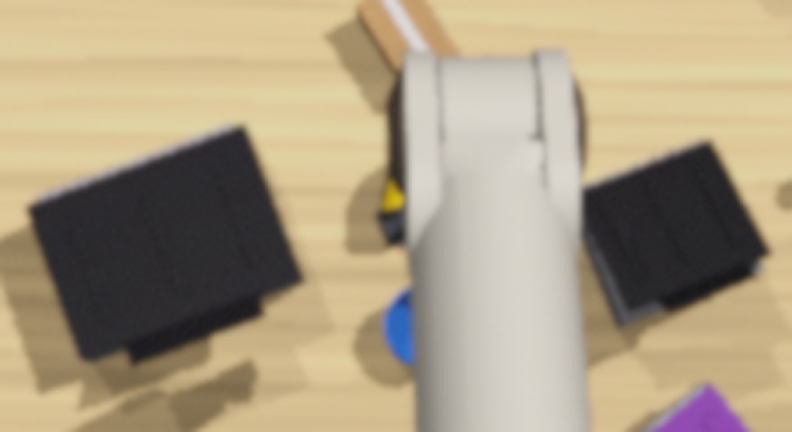

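The small lid is now shut (crop, around (675,225)) and the large case has not moved. Next I'll go in front of the large lip and tilt.

```bash
(python3 -m inch '[[[0.1,0.6,0,0,0,0,1],[0.21,0.93,0,0,0,0,1],[0.21,0.93,0,0,0,0,1]]]'; python3 -m inch '[[[0.1,0.6,0,0,0,0,1],[0.21,0.93,0,0,0,0,1],[0.21,0.93,0,0,0,0,1]]]';python3 -m inch '[[[0.1,0.6,0.3,0,0,0,1],[0.21,0.93,0.3,0,0,0,1],[0.21,0.93,0.3,0,0,0,1]]]'; python3 -m inch '[[[0,0,0,0,-0.07,0,1],[0,0,0,0,-0.14,0,1],[0,0,0,0,-0.21,0,1],[0,0,0,0,-0.28,0,1],[0,0,0,0,-0.35,0,1],[0,0,0,0,-0.393,0,1],[0,0,0,0,-0.393,0,1]]]') | grep -E "eef|force:|time|tcp"; python3 -c "
from station import *
print(arm.state()['joints'],arm.state()['time_s'])"
```

```text
time_s: 6.3
eef_pos: [454.5, 34.7, 267.0]
tcp_rot: [[-0.921, -0.39, -0.001], [-0.39, 0.921, 0.0], [0.001, 0.001, -1.0]]
wrist_force: [0.5, 0.3, 0.3]
grasp_force: 0.0
time_s: 6.6
eef_pos: [410.9, 96.4, 267.2]
tcp_rot: [[-0.921, -0.39, -0.0], [-0.39, 0.921, 0.0], [0.0, 0.0, -1.0]]
wrist_force: [0.8, -0.2, 0.3]
grasp_force: 0.0
time_s: 6.9
eef_pos: [366.4, 158.3, 242.6]
tcp_rot: [[-0.921, -0.39, -0.002], [-0.39, 0.921, 0.0], [0.001, 0.001, -1.0]]
wrist_force: [0.3, 0.4, 0.2]
grasp_force: 0.0
time_s: 7.6
eef_pos: [457.3, 192.4, 299.6]
tcp_rot: [[-0.687, -0.382, 0.618], [-0.286, 0.924, 0.254], [-0.668, -0.002, -0.745]]
wrist_force: [-0.5, 0.0, -1.2]
grasp_force: 0.0
[ 0.3023802  -0.30493249 -0.66339045  2.42097538 -0.67221498  0.27890117
  2.14022944] 7.6
```

Joints 2 and 4 hit their limits at 45° tilt this close in. About 20° is enough to hook under the lip, so I'll reduce the tilt.

```bash
(python3 -m inch '[[[0,0,0,0,0.07,0,1],[0,0,0,0,0.14,0,1],[0,0,0,0,0.218,0,1],[0,0,0,0,0.218,0,1],[0,0,0,0,0.218,0,1]]]') | grep -E "eef|force:|time|tcp"; python3 -c "
from station import *
print(arm.state()['joints'],arm.state()['time_s'])"
```

```text
time_s: 8.1
eef_pos: [457.4, 192.8, 299.0]
tcp_rot: [[-0.885, -0.383, 0.265], [-0.366, 0.924, 0.113], [-0.288, 0.002, -0.958]]
wrist_force: [-0.4, 0.0, -0.2]
grasp_force: 0.0
[ 0.78679188 -0.07803347 -1.17712559  2.0612394  -0.09906456  0.81956119
  1.62083443] 8.1
```

```bash
(python3 -m inch '[[[0.5,0.02,0.3,0,0,0,1],[0.99,0.02,0.3,0,0,0,1],[0.99,0.02,0.3,0,0,0,1],[0.99,0.02,0.3,0,0,0,1]]]') | grep -E "eef|force:|time|tcp"; python3 -c "
from station import *
print(arm.state()['joints'],arm.state()['time_s'])"
```

```text
time_s: 8.5
eef_pos: [389.8, 167.7, 252.1]
tcp_rot: [[-0.884, -0.384, 0.267], [-0.369, 0.923, 0.107], [-0.287, -0.004, -0.958]]
wrist_force: [0.0, 0.9, 0.8]
grasp_force: 0.0
[ 0.69718349 -0.25348054 -1.01859654  2.26118663 -0.33913149  0.74597387
  1.84631997] 8.5
```

```bash
(python3 -m inch '[[[0.14,0,0.48,0,0,0,1],[0.28,0,0.96,0,0,0,1],[0.28,0,0.96,0,0,0,1]]]';python3 -m inch '[[[0.14,0,0.48,0,0,0,1],[0.24,0,0.8,0,0,0,1],[0.24,0,0.8,0,0,0,1],[0.24,0,0.8,0,0,0,1]]]') | grep -E "eef|force:|time|tcp"; python3 - <<'E'
from station import *
import cv2
print(arm.state()['joints'])
p,d=snapshot("scene"); cv2.imwrite("pics/s3.png",cv2.resize(p[130:330,270:490,::-1],None,fx=3,fy=3))
E
```

```text
time_s: 8.8
eef_pos: [391.8, 169.8, 172.0]
tcp_rot: [[-0.883, -0.386, 0.266], [-0.369, 0.923, 0.112], [-0.289, 0.001, -0.957]]
wrist_force: [0.6, -0.3, -0.9]
grasp_force: 0.0
time_s: 9.2
eef_pos: [388.8, 171.0, 102.9]
tcp_rot: [[-0.884, -0.39, 0.259], [-0.373, 0.921, 0.112], [-0.282, 0.003, -0.959]]
wrist_force: [-0.5, 0.5, -0.6]
grasp_force: 0.0
[ 0.41070006  0.26243513 -0.97584549  2.41396506  0.72851233  0.37555751
  0.79661344]
```

View pics/s3.png

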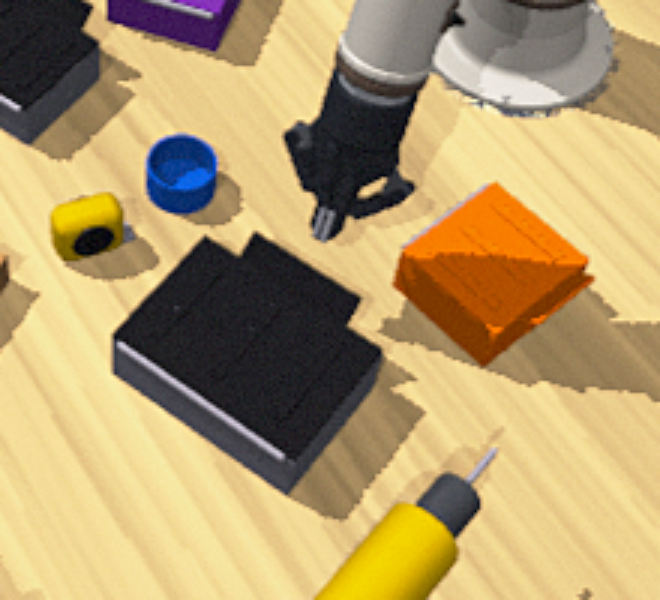

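The fingertips are at about (325,230) in the crop, just in front of the lip at (300,270), with nothing touching. I'll go lower.

```bash
(python3 -m inch '[[[0.02,0,0.23,0,0,0,1],[0.03,0,0.46,0,0,0,1],[0.03,0,0.46,0,0,0,1],[0.03,0,0.46,0,0,0,1]]]') | grep -E "eef|force:|time|tcp"; python3 - <<'E'
from station import *
import numpy as np
print(arm.state()['joints'])
p=arm.state()['eef_pos'];v=p[:2]-[560.3,238.1];print(v@[.931,.365],v@[-.365,.931])
E
```

```text
time_s: 9.65
eef_pos: [398.8, 173.2, 70.5]
tcp_rot: [[-0.884, -0.386, 0.265], [-0.37, 0.922, 0.111], [-0.288, -0.0, -0.958]]
wrist_force: [-0.7, 0.3, -0.3]
grasp_force: 0.0
[ 0.22008464  0.33875035 -0.78236203  2.41894856  0.9938696   0.31864007
  0.53905165]
-174.04319436926934 -1.5127968740311195
```

```bash
(python3 -m inch '[[[-0.05,0,0.01,0,0,0,1],[-0.1,0,0.03,0,0,0,1],[-0.13,0,-0.02,0,0,0,1],[-0.16,0,-0.06,0,0,0,1],[-0.2,0,-0.11,0,0,0,1],[-0.23,0,-0.16,0,0,0,1],[-0.32,0,-0.3,0,0,0,1],[-0.42,0,-0.43,0,0,0,1],[-0.55,0,-0.53,0,0,0,1],[-0.68,0,-0.63,0,0,0,1],[-0.68,0,-0.63,0,0,0,1]]]') | grep -E "eef|force:|time|tcp"; python3 - <<'E'
from station import *
import numpy as np,cv2
print(arm.state()['joints'])
p=arm.state()['eef_pos'];v=p[:2]-[560.3,238.1];print(v@[.931,.365],v@[-.365,.931])
p,d=snapshot("scene"); cv2.imwrite("pics/s4.png",cv2.resize(p[130:330,270:490,::-1],None,fx=3,fy=3))
E
```

```text
time_s: 10.75
eef_pos: [434.4, 188.0, 134.8]
tcp_rot: [[-0.883, -0.386, 0.267], [-0.369, 0.923, 0.111], [-0.289, -0.0, -0.957]]
wrist_force: [-0.2, 0.2, -0.4]
grasp_force: 0.2
[ 0.47049231  0.2942529  -1.04937683  2.29369421  0.65993665  0.48649023
  0.88758062]
-135.5103464519182 -0.709714980496911
```

View pics/s4.png

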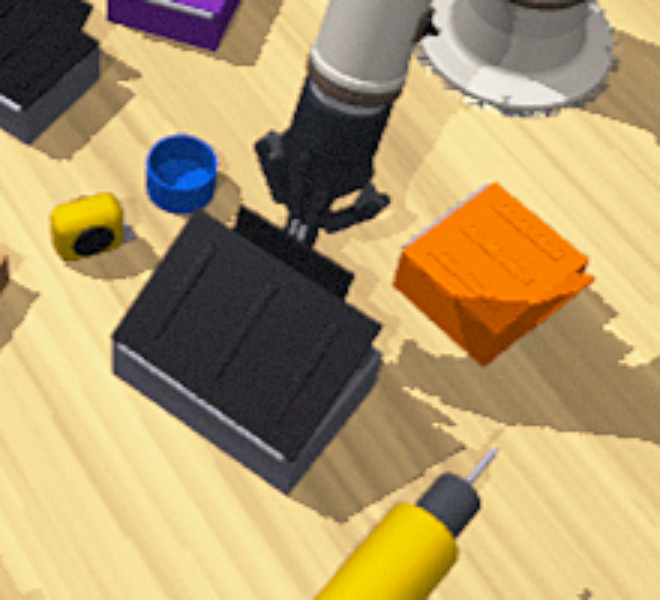

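The large lid has lifted and its lip sits against the fingertips at about (300,240). The case has not moved. I'll carry on along the arc.

```bash
(python3 -m inch '[[[-0.15,0,-0.06,0,0,0,1],[-0.29,0,-0.11,0,0,0,1],[-0.44,0,-0.14,0,0,0,1],[-0.59,0,-0.17,0,0,0,1],[-0.74,0,-0.18,0,0,0,1],[-0.88,0,-0.19,0,0,0,1],[-0.88,0,-0.19,0,0,0,1]]]') | grep -E "eef|force:|time|tcp"; python3 - <<'E'
from station import *
import numpy as np,cv2
p=arm.state()['eef_pos'];v=p[:2]-[560.3,238.1];print(v@[.931,.365],v@[-.365,.931])
p,d=snapshot("scene"); cv2.imwrite("pics/s5.png",cv2.resize(p[130:330,270:490,::-1],None,fx=3,fy=3))
E
```

```text
time_s: 11.5
eef_pos: [492.8, 213.1, 168.7]
tcp_rot: [[-0.883, -0.386, 0.265], [-0.37, 0.922, 0.112], [-0.288, 0.001, -0.958]]
wrist_force: [-0.2, -0.6, 0.0]
grasp_force: 0.1
-71.97099880968753 1.3683476468867444
```

View pics/s5.png

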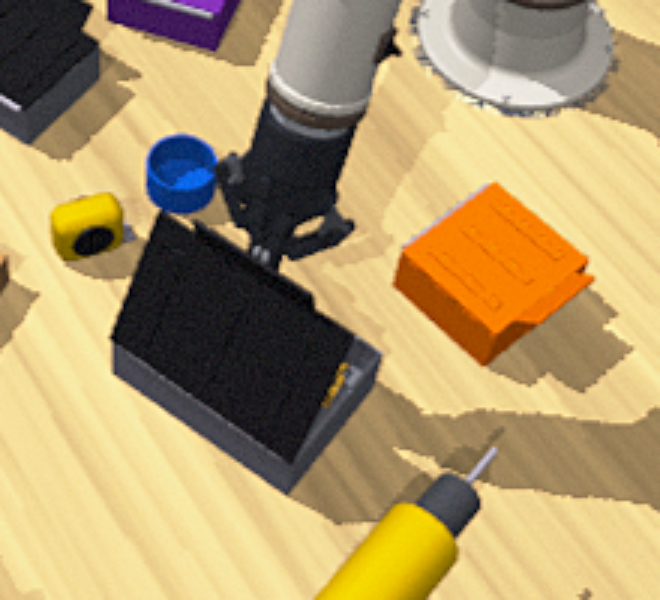

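The lid is at about 60°, with the screws visible at (335,390) and the case unmoved. I'll push it past upright and then retreat.

```bash
(python3 -m inch '[[[-0.13,0,0.01,0,0,0,1],[-0.27,0,0.02,0,0,0,1],[-0.4,0,0.04,0,0,0,1],[-0.52,0,0.06,0,0,0,1],[-0.65,0,0.08,0,0,0,1],[-0.77,0,0.11,0,0,0,1],[-0.77,0,0.11,0,0,0,1]]]'; python3 -m inch '[[[-0.1,0,0.04,0,0,0,1],[-0.2,0,0.08,0,0,0,1],[-0.3,0,0.14,0,0,0,1],[-0.4,0,0.19,0,0,0,1],[-0.4,0,0.19,0,0,0,1]]]'; python3 -m inch '[[[0.3,0,-0.2,0,0,0,1],[0.6,0,-0.5,0,0,0,1],[0.9,0,-0.9,0,0,0,1],[0.9,0,-0.9,0,0,0,1]]]'; python3 -m inch '[[[0.3,-0.3,-0.5,0,0,0,1],[0.5,-0.9,-0.8,0,0,0,1],[0.5,-0.9,-0.8,0,0,0,1],[0.5,-0.9,-0.8,0,0,0,1]]]') | grep -E "eef|force:|time"; python3 - <<'E'
from station import *
import cv2
p,d=snapshot("scene"); cv2.imwrite("pics/s6.png",p[:,:,::-1])
E
```

```text
time_s: 12.25
eef_pos: [548.9, 236.4, 177.1]
wrist_force: [0.6, -0.2, -0.1]
grasp_force: 0.0
time_s: 12.75
eef_pos: [580.8, 249.6, 171.2]
wrist_force: [-0.6, 0.6, -0.7]
grasp_force: 0.0
time_s: 13.15
eef_pos: [495.3, 212.6, 221.0]
wrist_force: [0.3, -0.4, 0.6]
grasp_force: 0.0
time_s: 13.55
eef_pos: [472.7, 127.1, 269.8]
wrist_force: [-1.2, -0.6, 0.9]
grasp_force: 0.0
```

View pics/s6.png

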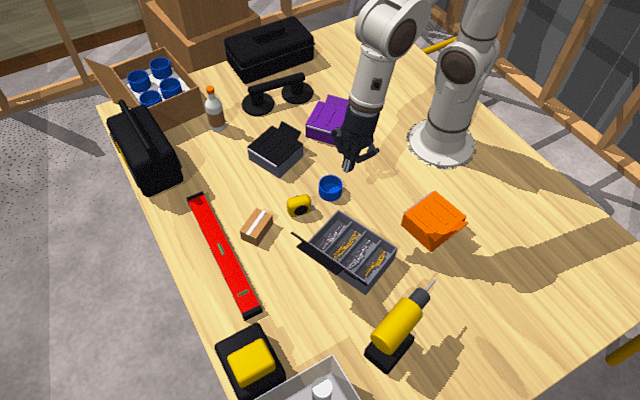

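The large case is wide open, its lid leaning back at (315,250). The small case is shut at (275,148), everything else is in place, and the arm is clear.

```bash
python3 -c "
from station import *
print(arm.sign_off())"
```

```text
the job is handed in; nothing more can be done
None
```

The small case's lid was pushed shut first, then the large case's lid was flipped wide open against its stop; in the last picture both cases and everything else were where they started and the arm was clear, and the job is handed in.

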